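Set an eyelet on the hand press, then hold the name plate up

TASK

Set the brass eyelet in the wooden name plate that lies in the slot of the hand press: pull the press's lever down through its full stroke, then ease it slowly back up to rest without letting it fly. Then draw the plate straight out of the slot towards the front, lift it about 25 cm above the counter and turn it steeply up, eyelet end uppermost, at least 60 degrees from level. Finish while holding it there, motionless in the gripper; do not put it down, and leave the other things on the counter where they are.

Things in the scene. Friction and masses are not known exactly. Their poses are not given: they have to be found in the camera images.
- press: Grey hand-lever eyelet press, fixed; origin on the counter. Front faces its -x (roughly to the robot), y left as the robot sees it, z up. Base x -50..140, y +-65, 30 mm high. Head x -25..115, y +-43, z 172..258; gear housing of 30 mm radius about the line x 0, z 210, out to y 95. Over the plate in front of x -30 all is clear but the lever at y above 130.
- lever (a joint): Lever angle in rad: 0 at rest (raised on its stop, pointing forward and 35 degrees up), grows as the grip is pulled down, 1.05 at the lower stop (25 degrees below level). Sprung: the pull at the grip rises from about 4 N to about 14 N, and the lever flies back if let go.
- lever_grip (a point): Where to grip the lever: middle of its black round bar, 18 mm diameter, 85 mm long, parallel to the press's y; 47 mm outboard (+y) of the lever's steel arm, 170 mm from the pivot axis. At rest it is at x -139, y 190, z 308 mm in the press's frame; it moves on an arc about point pivot's axis. Room for the fingers all round, from above.
- pivot (a point): Point on the lever's hinge axis, at x 0, y 175, z 210 mm in the press's frame; the axis runs along the press's y.
- slot (a point): Middle of the slot's mouth, on its floor, at x -30, y 0, z 50 mm in the press's frame. The slot runs 65 mm along +x to an end stop; 50 mm wide, 14 mm high, roofed by a 6 mm steel plate, so the plate leaves only towards -x. A rest bar 24 mm wide, its top level with the slot's floor, carries the plate for 89 mm in front of the mouth.
- plate: Wooden name plate 150 x 45 x 10 mm, about 55 g; origin at the centre of its underside, x along its length to the end with the brass eyelet (14 mm wide, 20 mm from that end), y across its width, z out of its upper face. At the start it lies flat, x into the slot, underside 50 mm above the counter, 88 to 100 mm of it sticking out in front, to be taken across its width from above.
- blanks: Bystander: stack of three short wooden plates, 90 x 60 mm, 30 mm high, left of the press; origin under its centre. Leave alone.
- eyelet_jar: Bystander: clear jar, 48 mm diameter, 50 mm high, right of the press's front; origin under its centre. Leave alone.
- pad: Bystander: small blue box 70 x 45 x 22 mm right of the press; origin under its centre. Leave alone.
- mug: Bystander: blue mug, 80 mm diameter, 90 mm high; origin under its centre. Leave alone.
- pen_cup: Bystander: black cup of pens, 72 mm diameter, 155 mm high; origin under its centre. Leave alone.
- calculator: Bystander: desk calculator 100 x 165 x 22 mm; origin under its centre. Leave alone.
There are look-alikes about, which are no part of the job. There is more than one size of the plate; the one meant has the size given above.

How it is judged:
By the outcome, as a careful person would: the job done as asked, in the order asked, and still so for the second after the job is handed in, while the arm keeps its last pose, push and grip.
It also fails if it takes over 72 s, if anything falls off the work surface, if the arm or the gripper's body presses on something with over 40 N, if the wrist force passes 120 N, or if a joint passes its speed limit or range.

ROBOT

A 7-joint arm with a two-finger parallel gripper is mounted at the origin on the work surface. World frame = base frame: x ahead of the robot, y to its left, z up, the work surface at z = 0. Lengths are in m, angles in rad, forces in N, time in s.
With the tool pointing down it reaches from about 0.4 to 0.85 m from the base axis. Payload 10.4 kg.
Tool frame: the origin (TCP) lies at the very end of the fingers, on their centre line; the grasp point (between the pads) lies 19 mm behind it; z points along the fingers, y is the line along which they close (so a half turn about z gives the same grasp; the last joint's range is limited). The gripper opens to 87 mm and grips with 3 to 60 N. Pads are 19 mm wide; open, the fingers measure 117 mm over their backs; the gripper's body (75 mm by 190 mm) begins 51 mm behind the grasp point.
Start: joints at [1.157, 0.332, -0.065, 1.46, 0.022, 1.35, -0.088], TCP at [0.238, -0.578, 0.223] pointing down, gripper open.
Joint ranges: [-2.6, 2.6], [-0.5, 2.12], [-1.47, 1.34], [0.16, 2.42], [-1.27, 4.41], [0.06, 2.06], [-2.6, 2.6]. Speed limits (rad/s): [2.22, 2.22, 2.79, 2.79, 3.14, 3.14, 3.14].

INTERFACE

Orientations are given as a unit quaternion [x, y, z, w].
In Python, from bench import r gives the robot as it stands.
- The arm moves only by the shell command python3 -m crank 'ROWS' [FORCE]. ROWS is JSON, a list that holds one entry, the list of rows, each a list of 5 numbers: the shift along the tool's x, y, z in mm, then the turn about the tool's z in degrees, then the opening, from -1 (shut) to 1 (fully open). A call has 1 to 20 rows; each row is the pose to reach, as a shift and turn from the pose commanded when the call began, along the tool's axes at that moment; what a row does not reach only later rows make up. A row lasts 1/10 s, in which the tool goes at most 50 mm and 8.59 degrees, less where a joint would pass 70% of its speed; a pose out of reach is approached as far as the arm can. A call with a gripper value outside its range is refused whole. The fingers move at their own pace and stop on an object; FORCE is the grip in N (left out, the last holds). Time passes only in rows, so rows that repeat a pose let the fingers close. It gives the time, the measured TCP pose, the force, the opening and the grip force at its end, in the units of the state.
- r.read_state(): the state, without advancing time (a new reading comes with each control period).
- r.camera(name): name is "side" or "top" or "wrist"; returns a dict with "image" (400x640x3 uint8, red, green, blue), "vfov" (degrees; the focal length in pixels is half the picture's height over the tangent of half this angle, whatever the lens; pixels are square), "cx", "cy" (the principal point, pixels), "eye" and "attitude" of the camera in the world. Camera axes: x right, y down, z forward; pixel columns grow to the right and rows downward; lengths in m; the calibration is good to about 2 mm. A picture is of the moment at which its call begins. There is no depth.
- r.close_job(): hands the job in; it is judged then, once.
The state is a dict: "time": time; "joint_positions": joint angles; "joint_vel": joint speeds; "joint_torque": joint torques, N m; "ee_pos": TCP position; "eef_rot": TCP orientation; "ft_force": force on the tool from outside, world axes, zero at the start; "torque": the same for the moment, N m; "width": finger opening in m; "grip_force": force on a finger pad.
Only numpy, scipy, OpenCV 4.12 (cv2) and the standard library are available. Lean on these libraries where they do the work, as an engineer would, in place of code of your own. Each camera call takes 0.05 s, during which the arm holds its last target. There are 200 camera calls.

## Working session

There is one attempt and no reset: what is moved stays moved. The work goes in short steps, Python scripts to look and compute and a shell command to move; the robot and the scene stay as the last step left them, time stands still between calls to the robot, and variables do not carry over. Pictures are saved under pics/ and viewed, at most 10 in all, crops included, and the job is handed in when it is done.

```bash
mkdir -p pics; ls
python3 - <<'E'
from bench import r
import cv2,numpy as np
s=r.read_state();print(s)
for n in("side","top"):
    c=r.camera(n);print(n,c["vfov"],c["cx"],c["cy"],c["eye"],c["attitude"])
    cv2.imwrite(f"pics/{n}0.png",c["image"][:,:,::-1])
E
```

```text
pics
{'time': 0.0, 'joint_positions': array([ 1.15739072,  0.33285527, -0.06467989,  1.46094615,  0.021598  ,
        1.34990966, -0.08850866]), 'joint_vel': array([-0.00070658, -0.00078443, -0.00022414, -0.00182046,  0.00042507,
        0.00125368,  0.00012298]), 'joint_torque': array([ 1.00065692e-03, -6.23274708e+01,  2.48763064e-02, -3.89886653e+01,
       -6.14088681e-02,  3.99610517e-02,  1.41930777e-04]), 'ee_pos': array([ 0.23791707, -0.57751991,  0.22176196]), 'eef_rot': array([ 9.80969974e-01,  1.94158195e-01, -1.73201786e-04, -6.90178780e-04]), 'ft_force': array([ 1.6231105 , -0.20725176,  0.18515647]), 'torque': array([-0.0763056 ,  0.00084777,  0.03142393]), 'grip_force': 0.0, 'width': 0.08688793920619618}
side 57.47406552218109 319.1197589080434 196.97161958955073 [ 1.19552971 -0.3362314   1.03373116] [ 0.80771934  0.46786732 -0.17286418 -0.31433677]
top 56.8589030740048 320.1036332972476 198.87134610991367 [0.40577176 0.05195359 1.10604064] [ 0.70888433 -0.70113269  0.052845   -0.0557079 ]
```

View pics/side0.png

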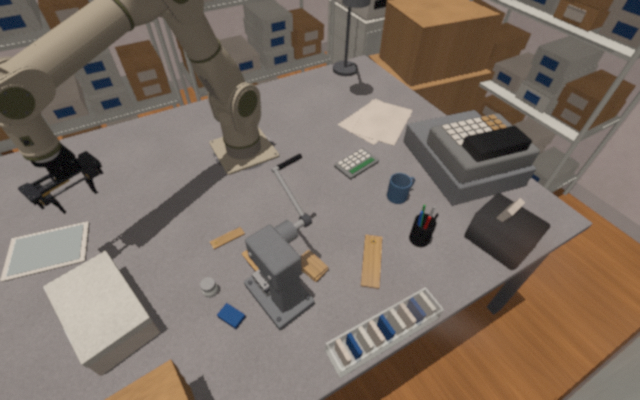

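View pics/top0.png

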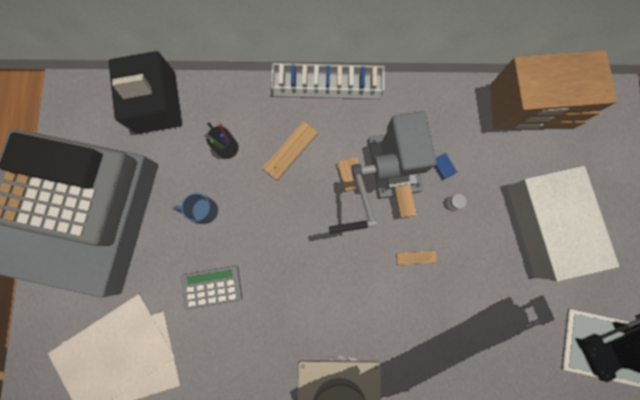

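Top view: the plate in the slot is at about (405,200) and the lever grip at (350,227). The plate-like look-alikes are the loose small plate (417,258), the long plate (290,150) and the blanks (348,175). Only the one at (405,200) is in the slot. I'll measure it and check it in an enlarged crop.

```bash
cat > h.py <<'E'
from bench import r
import cv2,numpy as np
from scipy.spatial.transform import Rotation as R
def ray(c,u,v):
    f=c["image"].shape[0]/2/np.tan(np.radians(c["vfov"])/2)
    d=R.from_quat(c["attitude"]).apply([(u-c["cx"])/f,(v-c["cy"])/f,1.]);return np.array(c["eye"]),d/np.linalg.norm(d)
def onz(c,u,v,z):
    e,d=ray(c,u,v);return e+d*(z-e[2])/d[2]
def tri(a,b):
    A=[];B=[]
    for e,d in(a,b):
        P=np.eye(3)-np.outer(d,d);A.append(P);B.append(P@e)
    return np.linalg.lstsq(np.vstack(A),np.hstack(B),rcond=None)[0]
def proj(c,p):
    f=c["image"].shape[0]/2/np.tan(np.radians(c["vfov"])/2)
    q=R.from_quat(c["attitude"]).inv().apply(np.array(p)-c["eye"]);return q[:2]/q[2]*f+[c["cx"],c["cy"]]
E
python3 - <<'E'
from h import *
t=r.camera("top");s=r.camera("side")
def comps(c,m,box,nm):
    x0,y0,x1,y1=box;k=np.zeros_like(m);k[y0:y1,x0:x1]=m[y0:y1,x0:x1]
    for q in cv2.findContours(k,cv2.RETR_EXTERNAL,cv2.CHAIN_APPROX_NONE)[0]:
        if cv2.contourArea(q)>25: 
            b=cv2.boxPoints(cv2.minAreaRect(q));print(nm,cv2.contourArea(q),b.round(1).tolist());yield b
for c,nm,wb,bb in((t,"top",(330,140,450,280),(320,215,380,240)),(s,"side",(200,215,340,290),(270,145,310,175))):
    h=cv2.cvtColor(c["image"],cv2.COLOR_RGB2HSV)
    w=((h[...,0]>8)&(h[...,0]<25)&(h[...,1]>100)&(h[...,2]>90)).astype(np.uint8)
    k=(h[...,2]<45).astype(np.uint8)
    for b in comps(c,w,wb,nm+" wood"):
        print([onz(c,*p,.06)[:2].round(3).tolist() for p in b])
    list(comps(c,k,bb,nm+" black"))
a=cv2.resize(t["image"][140:280,310:470],None,fx=3.5,fy=3.5,interpolation=cv2.INTER_CUBIC)
b=cv2.resize(s["image"][140:330,200:340],None,fx=2.6,fy=2.6,interpolation=cv2.INTER_CUBIC)
im=np.zeros((600,800,3),np.uint8);b=b[:,:240+124] if 0 else b
im=np.zeros((500,560+b.shape[1],3),np.uint8)[:, :];im[:490,:560]=a;im[:b.shape[0],560:]=b
im=cv2.resize(im,None,fx=800/im.shape[1],fy=800/im.shape[1])
cv2.imwrite("pics/crop.png",im[:,:,::-1])
E
```

```text
top wood 336.0 [[396.79998779296875, 253.3000030517578], [434.6000061035156, 250.8000030517578], [435.29998779296875, 261.0], [397.5, 263.5]]
[[0.416, -0.159], [0.424, -0.265], [0.396, -0.266], [0.388, -0.161]]
top wood 391.5 [[394.70001220703125, 187.6999969482422], [409.29998779296875, 184.6999969482422], [415.20001220703125, 213.8000030517578], [400.5, 216.6999969482422]]
[[0.603, -0.157], [0.612, -0.199], [0.528, -0.214], [0.519, -0.172]]
top wood 249.0 [[338.0, 158.0], [356.0, 158.0], [356.0, 182.0], [338.0, 182.0]]
[[0.689, 0.006], [0.689, -0.046], [0.618, -0.046], [0.618, 0.006]]
side wood 345.0 [[298.1000061035156, 266.0], [310.5, 251.89999389648438], [328.20001220703125, 267.3999938964844], [315.79998779296875, 281.5]]
[[0.659, -0.082], [0.633, -0.024], [0.708, -0.004], [0.731, -0.061]]
side wood 61.5 [[241.89999389648438, 253.39999389648438], [245.8000030517578, 250.6999969482422], [257.6000061035156, 267.8999938964844], [253.6999969482422, 270.6000061035156]]
[[0.531, -0.214], [0.528, -0.199], [0.603, -0.192], [0.606, -0.206]]
side wood 210.5 [[210.39999389648438, 241.8000030517578], [240.0, 227.0], [243.1999969482422, 233.39999389648438], [213.60000610351562, 248.1999969482422]]
[[0.44, -0.285], [0.431, -0.18], [0.461, -0.181], [0.469, -0.284]]
side black 53.5 [[278.6000061035156, 165.1999969482422], [299.0, 154.1999969482422], [300.6000061035156, 157.10000610351562], [280.1000061035156, 168.10000610351562]]
```

View pics/crop.png

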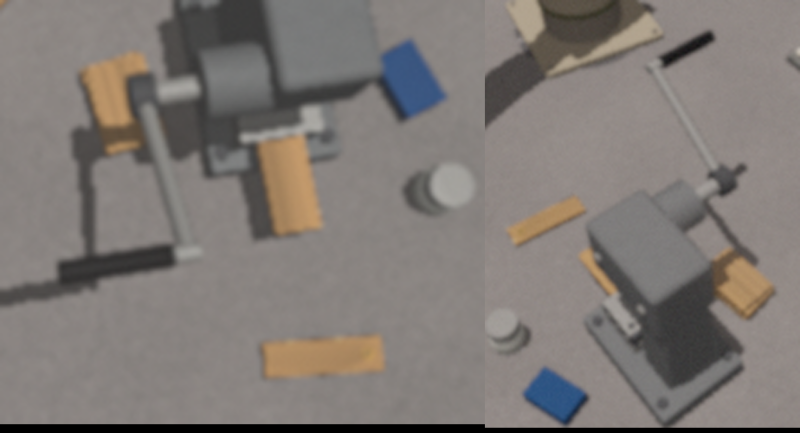

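The crop confirms it: the plate in the slot is about 43 mm wide and runs under the press roof, while the loose plate measures 105x28 mm and isn't the one. Next I'll locate the grip bar and the press frame.

Run:
```python
from h import *
t=r.camera("top");s=r.camera("side")
o=tri(ray(t,329.8,229.4),ray(s,301,156.4));i=tri(ray(t,367.7,224.5),ray(s,280,167.5))
m=(o+i)/2;print("outer",o,"inner",i,"len",np.linalg.norm(o-i))
for nm,p in(("o",o),("i",i)): print(nm,proj(t,p),proj(s,p))
o2=onz(t,329.8,229.4,.308);i2=onz(t,367.7,224.5,.308);m2=(o2+i2)/2
d=(o2-i2)[:2];print("z308",o2,i2,m2,np.linalg.norm(d))
y1=np.degrees(np.arctan2(-d[0],d[1]));y2=np.degrees(np.arctan2(.015,.084));print("yaw bar",y1,"plate",y2)
for y in(y1,y2,(y1+y2)/2):
    Rz=R.from_euler("z",y,degrees=True)
    P=m2-Rz.apply([-.139,.190,.308]);print(y,"press",P,"mouth",P+Rz.apply([-.03,0,.06]),"pivot",P+Rz.apply([0,.175,.21]))
    print(" proj pivot end top",proj(t,P+Rz.apply([0,.175,.21])),"head corner fl",proj(t,P+Rz.apply([-.025,.043,.258])),proj(t,P+Rz.apply([-.025,-.043,.258])),"base fl fr",proj(t,P+Rz.apply([-.05,.065,.03])),proj(t,P+Rz.apply([-.05,-.065,.03])))
print(R.from_quat(r.read_state()["eef_rot"]).as_matrix().round(3))
```

```text
outer [0.46415199 0.03617108 0.30490877] inner [ 0.47686769 -0.04295631  0.30672151] len 0.08016307016348115
o [328.87069585 228.9227786 ] [300.24337541 156.43050858]
i [365.46069084 223.39097183] [278.13490315 167.46189563]
z308 [0.46291962 0.03421886 0.308     ] [ 0.47440528 -0.04762513  0.308     ] [ 0.46866245 -0.00670313  0.308     ] 0.08264599170111299
yaw bar 7.988493147996351 plate 10.124671655397815
7.988493147996351 press [ 6.32718694e-01 -1.75541957e-01  5.55111512e-17] mouth [ 0.60300981 -0.17971118  0.06      ] pivot [ 0.60839821 -0.00224016  0.21      ]
 proj pivot end top [344.0270028  173.67738902] head corner fl [402.45221853 172.42804053] [438.59746805 167.83234547] base fl fr [379.64403539 198.9141036 ] [423.20980784 193.32870346]
10.124671655397815 press [ 6.38898102e-01 -1.69309475e-01  5.55111512e-17] mouth [ 0.60936528 -0.17458319  0.06      ] pivot [0.60813474 0.00296535 0.21      ]
 proj pivot end top [341.92734237 173.75966662] head corner fl [400.25007656 170.43299621] [436.10337401 164.53184415] base fl fr [378.26395426 197.53190437] [421.49822123 190.35411895]
9.056582401697083 press [ 6.35837445e-01 -1.72454516e-01  5.55111512e-17] mouth [ 0.60621144 -0.17717681  0.06      ] pivot [6.08290733e-01 3.63824603e-04 2.10000000e-01]
 proj pivot end top [342.97670318 173.7089578 ] head corner fl [401.35986907 171.42037444] [437.3648125  166.17033676] base fl fr [378.96016464 198.21660223] [422.3672472  191.83319707]
[[ 0.925  0.381 -0.   ]
 [ 0.381 -0.925  0.   ]
 [-0.    -0.    -1.   ]]
```

```bash
python3 -m crank '[[[0,0,-50,0,1],[0,0,-100,0,1],[33,-34,-140,-8,1],[67,-68,-180,-16,1],[100,-102,-180,-24,1],[133,-136,-180,-32,1],[167,-170,-180,-40,1],[200,-204,-180,-48,1],[233,-238,-180,-56,1],[267,-272,-180,-64,1],[300,-306,-180,-72,1],[333,-340,-180,-76.6,1],[367,-374,-180,-76.6,1],[400,-408,-180,-76.6,1],[420,-430,-180,-76.6,1],[432,-442,-180,-76.6,1],[432,-442,-180,-76.6,1],[432,-442,-180,-76.6,1],[432,-442,-180,-76.6,1],[432,-442,-180,-76.6,1]]]' 40
python3 - <<'E'
from h import *
s=r.read_state();print(s["joint_positions"].round(2),R.from_quat(s["eef_rot"]).as_matrix().round(3))
c=r.camera("wrist");print(c["eye"],c["attitude"],c["vfov"]);cv2.imwrite("pics/w1.png",c["image"][:,:,::-1])
E
```

```text
time: 2.3
ee_pos: [0.469, -0.0058, 0.4026]
eef_rot: [0.65, 0.76, -0.0, 0.0]
ft_force: [-0.1, -0.7, 0.5]
width: 0.0872
grip_force: 0.0
[ 0.63 -0.02 -0.69  1.49 -0.01  1.67  0.09] [[-0.154  0.988  0.   ]
 [ 0.988  0.154 -0.   ]
 [-0.     0.    -1.   ]]
[0.45782096 0.06883435 0.56480528] [0.98764675 0.07691291 0.01028017 0.13613459] 58.08127286208878
```

View pics/w1.png

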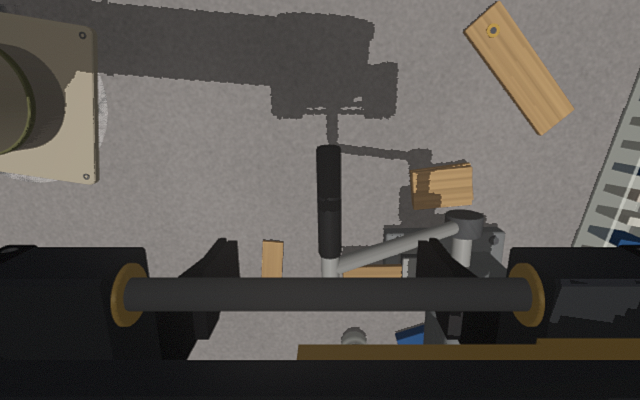

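Wrist view: the black bar runs from (329,147) to (331,257), with the steel arm at its inner end. The plate in the slot shows at (372,271). I'll refine the bar's position from here.

Run:
```python
from h import *
c=r.camera("wrist")
o=onz(c,329,147,.308);i=onz(c,331,257,.308);m=(o+i)/2
d=(o-i);print(o,i,m,np.linalg.norm(d),"yaw",np.degrees(np.arctan2(-d[0],d[1])))
s=r.read_state();Rt=R.from_quat(s["eef_rot"])
print(Rt.inv().apply(m+[0,0,-.019]-s["ee_pos"])*1000)
```

```text
[0.46374145 0.03822579 0.308     ] [ 0.47850764 -0.04521886  0.308     ] [ 0.47112454 -0.00349654  0.308     ] 0.08474106830556624 yaw 10.035054419765501
[  1.55354057   2.34029686 113.59963817]
```

```bash
python3 -m crank '[[[2,2,30,-1,1],[2,2,65,-1,1],[2,2,95,-1,1],[2,2,113,-1,1],[2,2,113,-1,1],[2,2,113,-1,1],[2,2,113,-1,0],[2,2,113,-1,-0.5],[2,2,113,-1,-1],[2,2,113,-1,-1],[2,2,113,-1,-1],[2,2,113,-1,-1],[2,2,113,-1,-1],[2,2,113,-1,-1]]]' 45
python3 - <<'E'
from h import *
y=np.radians(9.7);u=np.array([np.cos(y),np.sin(y)])
s=r.read_state();Rt=R.from_quat(s["eef_rot"]);a0=np.radians(35)
for k in range(0,21):
    a=a0-1.07*k/20
    dx=-.17*(np.cos(a)-np.cos(a0));dz=.17*(np.sin(a)-np.sin(a0))
    print(k,(Rt.inv().apply([u[0]*dx,u[1]*dx,dz])*1000).round(1))
E
```

```text
time: 3.8
ee_pos: [0.4708, -0.0024, 0.2895]
eef_rot: [0.643, 0.766, -0.0, 0.0]
ft_force: [-0.8, -1.0, 0.1]
width: 0.031
grip_force: 0.0
0 [0. 0. 0.]
1 [ 0.  -5.   7.6]
2 [ 0.  -9.6 15.4]
3 [  0.1 -13.8  23.5]
4 [  0.1 -17.5  31.8]
5 [  0.1 -20.8  40.3]
6 [  0.1 -23.6  48.9]
7 [  0.1 -26.   57.7]
8 [  0.1 -27.9  66.6]
9 [  0.2 -29.3  75.6]
10 [  0.2 -30.3  84.6]
11 [  0.2 -30.7  93.7]
12 [  0.2 -30.7 102.8]
13 [  0.2 -30.1 111.9]
14 [  0.2 -29.1 120.9]
15 [ 1.000e-01 -2.760e+01  1.299e+02]
16 [ 1.000e-01 -2.570e+01  1.388e+02]
17 [ 1.000e-01 -2.320e+01  1.475e+02]
18 [ 1.000e-01 -2.030e+01  1.561e+02]
19 [ 1.000e-01 -1.690e+01  1.646e+02]
20 [ 1.000e-01 -1.310e+01  1.728e+02]
```

Still closing (31 mm); let it finish before pulling.

```bash
python3 -m crank '[[[0,0,0,0,-1],[0,0,0,0,-1],[0,0,0,0,-1],[0,0,0,0,-1],[0,0,0,0,-1]]]' 45
```

```text
time: 4.3
ee_pos: [0.4697, -0.0026, 0.2894]
eef_rot: [0.643, 0.766, -0.001, -0.001]
ft_force: [-6.8, 0.4, 3.6]
width: 0.0167
grip_force: 45.0
```

```bash
python3 -m crank '[[[0,-5,7.6,0,-1],[0,-9.6,15.4,0,-1],[0,-14,23.5,0,-1],[0,-17.5,32,0,-1],[0,-21,40,0,-1],[0,-23.6,49,0,-1],[0,-26,58,0,-1],[0,-28,66.6,0,-1],[0,-29,75.6,0,-1],[0,-30,84.6,0,-1],[0,-30.5,89,0,-1],[0,-30.5,89,0,-1]]]' 45
python3 - <<'E'
from h import *
t=r.camera("top");s=r.camera("side")
a=cv2.resize(t["image"][140:280,310:470],None,fx=2.5,fy=2.5,interpolation=cv2.INTER_CUBIC)
b=cv2.resize(s["image"][120:295,200:360],None,fx=2.5,fy=2.5,interpolation=cv2.INTER_CUBIC)[:, :400]
im=np.zeros((438,800,3),np.uint8);im[:350,:400]=a;im[:b.shape[0],400:]=b
cv2.imwrite("pics/mid.png",im[:,:,::-1])
E
```

```text
time: 5.5
ee_pos: [0.4399, -0.0077, 0.2006]
eef_rot: [0.643, 0.766, -0.001, -0.001]
ft_force: [-10.3, -0.4, 10.3]
width: 0.0165
grip_force: 43.9
```

View pics/mid.png

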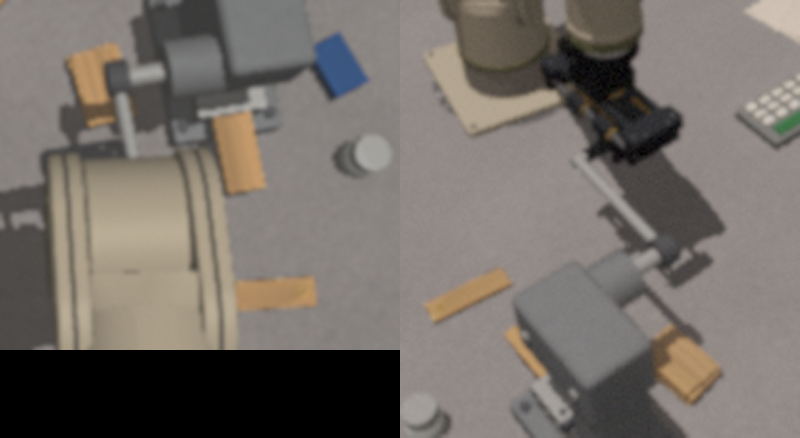

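The lever arm at (590,190) in the side crop is now lower and the gripper is still on the bar. I'll continue down to the stop with a little overtravel.

```bash
python3 -m crank '[[[0,0,9,0,-1],[0,0,18,0,-1],[0,1,27,0,-1],[0,2,36,0,-1],[0,4,45,0,-1],[0,6,54,0,-1],[0,8,62,0,-1],[0,11,70,0,-1],[0,13.5,76,0,-1],[0,15.5,80,0,-1],[0,16,82,0,-1]]]' 50
```

```text
time: 6.7
ee_pos: [0.4525, -0.0055, 0.1168]
eef_rot: [0.643, 0.766, -0.003, -0.003]
ft_force: [-18.0, -1.6, 9.2]
width: 0.0156
grip_force: 49.1
```

```bash
python3 -m crank '[[[0,-2,2,0,-1],[0,-2,4,0,-1],[0,-2,6,0,-1],[0,-2,6,0,-1]]]' 50; python3 -m crank '[[[0,0,2,0,-1],[0,0.5,4,0,-1],[0,1,6,0,-1],[0,1,6,0,-1]]]' 50
```

```text
time: 7.1
ee_pos: [0.4542, -0.0052, 0.113]
eef_rot: [0.643, 0.766, -0.001, -0.0]
ft_force: [-7.9, 0.3, 11.6]
width: 0.0155
grip_force: 48.8
time: 7.5
ee_pos: [0.4558, -0.0051, 0.1092]
eef_rot: [0.643, 0.766, -0.001, 0.0]
ft_force: [-18.1, -0.6, 38.4]
width: 0.0152
grip_force: 47.2
```

Run:
```python
from h import *
s=r.camera("side");w=r.camera("wrist")
b=cv2.resize(s["image"][120:270,230:360],None,fx=3,fy=3,interpolation=cv2.INTER_CUBIC)
a=cv2.resize(w["image"][150:400,200:600],None,fx=1,fy=1)
im=np.zeros((450,800,3),np.uint8);im[:,:390]=b;im[:250,400:]=a
cv2.imwrite("pics/bot.png",im[:,:,::-1])
```

```text
(no output)
```

View pics/bot.png

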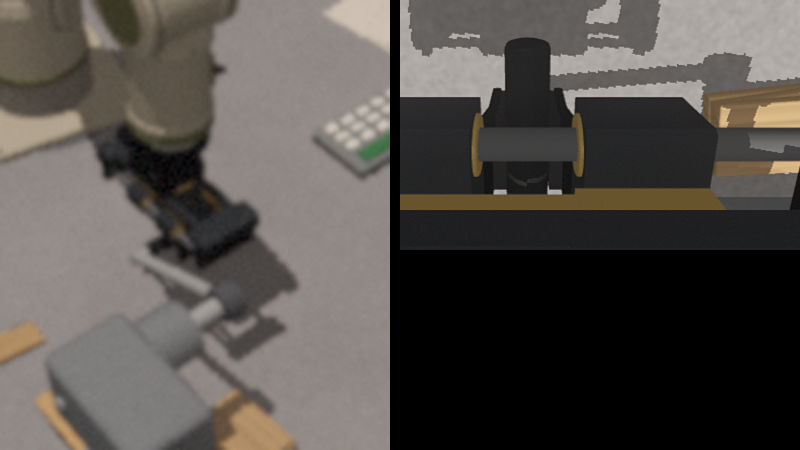

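The upward force jumped to 38 N, with about 10 mm of creep in the grip, so the lever is on its lower stop. Now I'll ease it back slowly.

```bash
python3 -m crank '[[[0,-1,-3,0,-1],[0,-3,-7,0,-1],[0,-4.5,-10.5,0,-1],[0,-6,-14,0,-1],[0,-7,-18,0,-1],[0,-8.5,-22,0,-1],[0,-9.8,-26.4,0,-1],[0,-11,-30.7,0,-1],[0,-12,-35,0,-1],[0,-13,-39.6,0,-1],[0,-13.7,-44,0,-1],[0,-14.4,-48.6,0,-1],[0,-15,-53,0,-1],[0,-15.4,-57.6,0,-1],[0,-15.8,-62,0,-1],[0,-16,-66.7,0,-1],[0,-16,-71,0,-1],[0,-16,-75.8,0,-1],[0,-16,-80,0,-1],[0,-15.6,-85,0,-1]]]' 50
```

```text
time: 9.6
ee_pos: [0.4398, -0.008, 0.1919]
eef_rot: [0.643, 0.766, -0.001, -0.0]
ft_force: [-3.4, -1.5, 4.8]
width: 0.0153
grip_force: 50.6
```

```bash
python3 -m crank '[[[0,0.4,-4.5,0,-1],[0,1,-9,0,-1],[0,1.6,-13.5,0,-1],[0,2.4,-18,0,-1],[0,3.3,-22.5,0,-1],[0,4.3,-26.9,0,-1],[0,5.4,-31.3,0,-1],[0,6.7,-35.7,0,-1],[0,8,-40,0,-1],[0,9.5,-44.3,0,-1],[0,11.1,-48.6,0,-1],[0,12.8,-52.8,0,-1],[0,14.6,-57,0,-1],[0,16.5,-61,0,-1],[0,16.5,-61,0,-1]]]' 50
```

```text
time: 11.1
ee_pos: [0.4553, -0.0057, 0.2529]
eef_rot: [0.643, 0.766, -0.002, -0.001]
ft_force: [-11.8, -3.5, 8.0]
width: 0.0152
grip_force: 50.4
```

```bash
python3 -m crank '[[[0,2,-4,0,-1],[0,4,-8,0,-1],[0,6.5,-12,0,-1],[0,8.5,-15.5,0,-1],[0,11,-19,0,-1],[0,13,-22.5,0,-1],[0,13,-22.5,0,-1]]]' 50
```

```text
time: 11.8
ee_pos: [0.4681, -0.0036, 0.2755]
eef_rot: [0.643, 0.766, -0.002, -0.001]
ft_force: [-12.5, -3.8, 9.3]
width: 0.0151
grip_force: 50.0
```

```bash
python3 -m crank '[[[0,-1.5,-1.5,0,-1],[0,-0.5,-3,0,-1],[0,0,-4,0,-1],[0,0,-4,0,-1]]]' 50;  python3 -m crank '[[[0,1,-1.5,0,-1],[0,2,-3,0,-1],[0,2,-3,0,-1]]]' 50
```

```text
time: 12.2
ee_pos: [0.4698, -0.0033, 0.2782]
eef_rot: [0.643, 0.766, 0.0, 0.0]
ft_force: [7.7, -2.4, -8.5]
width: 0.0151
grip_force: 50.4
time: 12.5
ee_pos: [0.4699, -0.0033, 0.2787]
eef_rot: [0.643, 0.766, -0.001, -0.002]
ft_force: [5.2, -3.7, -22.2]
width: 0.0154
grip_force: 51.0
```

The force has reversed to -22 N in z, so the lever is back on its upper stop. Relax, open, and rise.

```bash
python3 -m crank '[[[0,-1,2,0,-1],[0,-1,2,0,-1],[0,-1,2,0,-0.3],[0,-1,2,0,0.2],[0,-1,2,0,0.6],[0,-1,2,0,1],[0,-1,2,0,1],[0,-1,2,0,1],[0,-1,2,0,1],[0,-1,-20,0,1],[0,-1,-60,0,1],[0,-1,-105,0,1],[0,-1,-130,0,1],[0,-1,-130,0,1]]]' 20
python3 - <<'E'
from h import *
s=r.camera("side");w=r.camera("wrist")
b=cv2.resize(s["image"][120:320,200:360],None,fx=2.5,fy=2.5,interpolation=cv2.INTER_CUBIC)
a=cv2.resize(w["image"],None,fx=.62,fy=.62,interpolation=cv2.INTER_AREA)
im=np.zeros((500,800,3),np.uint8);im[:,:400]=b;im[:a.shape[0],400:400+a.shape[1]]=a
cv2.imwrite("pics/rest.png",im[:,:,::-1]);print(w["eye"])
E
```

```text
time: 13.9
ee_pos: [0.4713, -0.0022, 0.4154]
eef_rot: [0.643, 0.766, 0.002, 0.002]
ft_force: [-0.0, 0.7, -1.1]
width: 0.0867
grip_force: 0.0
[0.45781947 0.07200148 0.57546645]
```

View pics/rest.png

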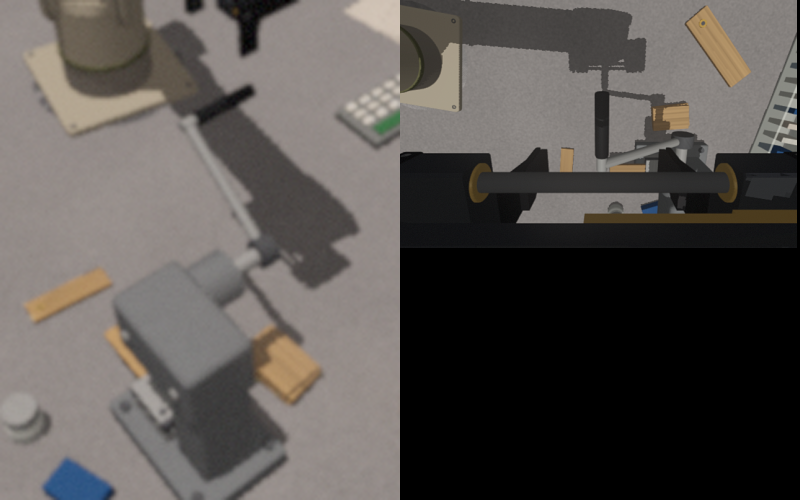

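The lever is back at its rest pose: the bar is where it was in the side crop (220,105) and in the wrist view. Next I'll move above the plate with the fingers turned across its width.

```bash
python3 -m crank '[[[-45,10,0,-8,1],[-90,20,0,-16,1],[-135,30,0,-24,1],[-175,38,0,-32,1],[-196,41,0,-40,1],[-196,41,0,-48,1],[-196,41,0,-56,1],[-196,41,0,-64,1],[-196,41,0,-72,1],[-196,41,0,-80,1],[-196,41,0,-88,1],[-196,41,0,-90,1],[-196,41,0,-90,1],[-196,41,0,-90,1],[-196,41,0,-90,1]]]' 20
python3 - <<'E'
from h import *
s=r.read_state();print(s["joint_positions"].round(2),R.from_quat(s["eef_rot"]).as_matrix().round(3))
c=r.camera("wrist");print(c["eye"],c["attitude"]);cv2.imwrite("pics/w2.png",c["image"][:,:,::-1])
h=cv2.cvtColor(c["image"],cv2.COLOR_RGB2HSV)
w=((h[...,0]>8)&(h[...,0]<25)&(h[...,1]>80)&(h[...,2]>90)).astype(np.uint8)
for q in cv2.findContours(w,cv2.RETR_EXTERNAL,cv2.CHAIN_APPROX_NONE)[0]:
    if cv2.contourArea(q)>800:
        b=cv2.boxPoints(cv2.minAreaRect(q));print(b.round().tolist(),[onz(c,*p,.06)[:2].round(4).tolist() for p in b])
E
```

```text
time: 15.5
ee_pos: [0.5445, -0.1883, 0.4116]
eef_rot: [-0.087, 0.996, 0.0, -0.0]
ft_force: [-0.6, 0.2, -0.4]
width: 0.087
grip_force: 0.0
[ 0.81  0.27 -0.73  1.2   0.18  1.73  1.87] [[-0.985 -0.173 -0.001]
 [-0.173  0.985  0.   ]
 [ 0.001  0.    -1.   ]]
[ 0.47178268 -0.20001963  0.5738589 ] [0.63719683 0.75855669 0.10480432 0.08710913]
[[391.0, 206.0], [429.0, 206.0], [429.0, 247.0], [391.0, 247.0]] [[0.6028, -0.0801], [0.593, -0.0245], [0.6568, -0.0082], [0.6668, -0.0657]]
[[311.0, 139.0], [341.0, 139.0], [341.0, 201.0], [311.0, 201.0]] [[0.526, -0.2131], [0.5187, -0.1714], [0.608, -0.1547], [0.6157, -0.1985]]
[[277.0, 61.0], [280.0, 36.0], [359.0, 44.0], [356.0, 70.0]] [[0.432, -0.2738], [0.4009, -0.2745], [0.3933, -0.1711], [0.4245, -0.1686]]
```

View pics/w2.png

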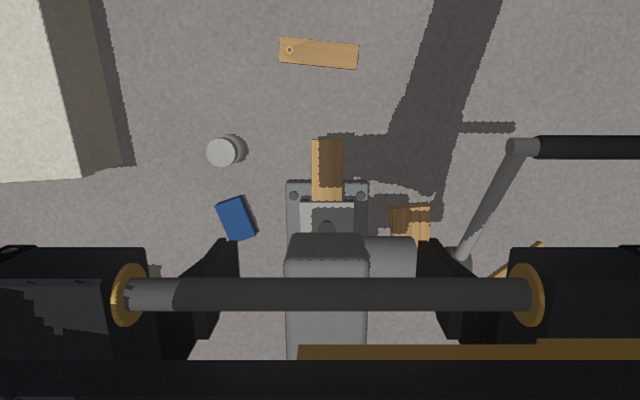

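The plate's exposed part is px (311..341, 139..201). It measures 91 x 43 mm with a yaw of 9.9°, which fits the description. Descend and grip.

```bash
python3 -m crank '[[[-16,0,45,0,1],[-16,0,90,0,1],[-16,0,135,0,1],[-16,0,180,0,1],[-16,0,225,0,1],[-16,0,270,0,1],[-16,0,310,0,1],[-16,0,340,0,1],[-16,0,362,0,1],[-16,0,375,0,1],[-16,0,375,0,1],[-16,0,375,0,0],[-16,0,375,0,-0.3],[-16,0,375,0,-1],[-16,0,375,0,-1],[-16,0,375,0,-1],[-16,0,375,0,-1],[-16,0,375,0,-1]]]' 15
```

```text
time: 17.35
ee_pos: [0.5605, -0.1857, 0.0372]
eef_rot: [-0.087, 0.996, -0.0, 0.0]
ft_force: [-1.0, -0.5, 1.2]
width: 0.0449
grip_force: 15.0
```

```bash
python3 -m crank '[[[5,0,0,0,-1],[11,0,0,0,-1],[17,0,0,0,-1],[23,0,0,0,-1],[29,0,0,0,-1],[35,0,0,0,-1],[41,0,0,0,-1],[47,0,0,0,-1],[52,0,0,0,-1],[56,0,0,0,-1],[56,0,0,0,-1],[56,0,0,0,-1]]]' 15
python3 - <<'E'
from h import *
t=r.camera("top")
b=cv2.resize(t["image"][140:260,340:480],None,fx=4,fy=4,interpolation=cv2.INTER_CUBIC)
cv2.imwrite("pics/out.png",b[:,:,::-1])
E
```

```text
time: 18.55
ee_pos: [0.5047, -0.1956, 0.037]
eef_rot: [-0.087, 0.996, -0.0, -0.001]
ft_force: [-3.6, -0.4, 4.2]
width: 0.045
grip_force: 15.0
```

View pics/out.png

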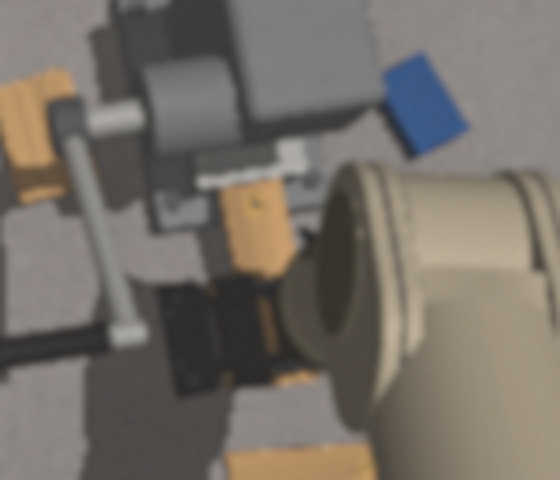

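The plate is out to the slot's mouth, with its eyelet at (257,205) in the crop. It still rests on the bar, with the centre of mass supported. The tool only turns about its own z, so I'll re-grip nearer the eyelet end and let the plate swing about the pads under a light grip.

```bash
python3 -m crank '[[[0,0,0,0,0],[0,0,0,0,0.4],[0,0,0,0,0.4],[0,0,0,0,0.4],[0,0,0,0,0.4],[-15,0,0,0,0.4],[-35,0,0,0,0.4],[-52,0,0,0,0.4],[-62,0,0,0,0.4],[-62,0,0,0,0.4],[-62,0,0,0,0],[-62,0,0,0,-1],[-62,0,0,0,-1],[-62,0,0,0,-1],[-62,0,0,0,-1],[-62,0,0,0,-1],[-62,0,0,0,-1]]]' 10
python3 - <<'E'
from h import *
c=r.camera("wrist")
h=cv2.cvtColor(c["image"],cv2.COLOR_RGB2HSV)
w=((h[...,0]>8)&(h[...,0]<25)&(h[...,1]>80)&(h[...,2]>60)).astype(np.uint8)
for q in cv2.findContours(w,cv2.RETR_EXTERNAL,cv2.CHAIN_APPROX_NONE)[0]:
    if cv2.contourArea(q)>800:
        b=cv2.boxPoints(cv2.minAreaRect(q));print(b.round().tolist(),[onz(c,*p,.06)[:2].round(4).tolist() for p in b])
E
```

```text
time: 20.3
ee_pos: [0.5663, -0.1846, 0.0371]
eef_rot: [-0.087, 0.996, -0.0, 0.0]
ft_force: [-0.4, -1.0, -0.3]
width: 0.0452
grip_force: 10.0
[[193.0, 311.0], [598.0, 311.0], [598.0, 359.0], [193.0, 359.0]] [[0.591, -0.2388], [0.5602, -0.0636], [0.5839, -0.0543], [0.616, -0.237]]
[[266.0, 26.0], [390.0, 26.0], [390.0, 277.0], [266.0, 277.0]] [[0.472, -0.222], [0.4644, -0.1788], [0.5599, -0.1573], [0.5691, -0.2094]]
```

```bash
python3 -m crank '[[[6,0,0,0,-1],[12,0,0,0,-1],[20,0,-2,0,-1],[28,0,-6,0,-1],[36,0,-15,0,-1],[44,0,-30,0,-1],[50,0,-50,0,-1],[50,0,-75,0,-1],[50,0,-105,0,-1],[50,0,-135,0,-1],[50,0,-165,0,-1],[50,0,-190,0,-1],[50,0,-205,0,-1],[50,0,-210,0,-1],[50,0,-210,0,-1],[50,0,-210,0,-1]]]' 10
cat > m.py <<'E'
from h import *
# plate tilt from wrist view: tail corner rays intersected with the vertical plane / top & side blobs
def blob(c,near,lo=60):
    h=cv2.cvtColor(c["image"],cv2.COLOR_RGB2HSV)
    w=((h[...,0]>8)&(h[...,0]<25)&(h[...,1]>80)&(h[...,2]>lo)).astype(np.uint8)
    for q in cv2.findContours(w,cv2.RETR_EXTERNAL,cv2.CHAIN_APPROX_NONE)[0]:
        if cv2.contourArea(q)>25 and cv2.pointPolygonTest(q,near,True)>-25:
            print(" area",cv2.contourArea(q),cv2.boxPoints(cv2.minAreaRect(q)).round().tolist())
s=r.read_state();Rt=R.from_quat(s["eef_rot"]);g=s["ee_pos"]-[0,0,.019]*np.array([0,0,-1])
print("grasp",g.round(3),s["width"],s["grip_force"],s["ft_force"].round(1))
tx=Rt.apply([1,0,0])
for n in("side","top","wrist"):
    c=r.camera(n)
    for a in(0,30,60,90):
        d=tx*np.cos(np.radians(a))-np.array([0,0,1])*np.sin(np.radians(a))
        print(n,a,"tail",proj(c,g+.1*d).round(),"eyelet end",proj(c,g-.05*d).round())
    q=proj(c,g);print(" grasp px",q.round());blob(c,(float(q[0]),float(q[1])))
    if n!="top": cv2.imwrite(f"pics/m_{n}_{s['time']:.2f}.png",c["image"][:,:,::-1])
E
python3 m.py
```

```text
time: 21.95
ee_pos: [0.5164, -0.1932, 0.2458]
eef_rot: [-0.087, 0.996, 0.0, -0.001]
ft_force: [0.7, 0.0, -0.1]
width: 0.0448
grip_force: 10.0
grasp [ 0.516 -0.193  0.265] 0.044793729631218346 9.999975487589836 [ 0.7  0.  -0.1]
side 0 tail [218. 185.] eyelet end [246. 216.]
side 30 tail [224. 199.] eyelet end [244. 209.]
side 60 tail [232. 214.] eyelet end [239. 200.]
side 90 tail [242. 227.] eyelet end [234. 193.]
 grasp px [236. 205.]
 area 251.5 [[210.0, 241.0], [240.0, 226.0], [244.0, 234.0], [213.0, 249.0]]
 area 287.0 [[226.0, 205.0], [240.0, 195.0], [252.0, 213.0], [239.0, 223.0]]
 area 62.5 [[216.0, 202.0], [235.0, 187.0], [239.0, 193.0], [220.0, 207.0]]
top 0 tail [438. 252.] eyelet end [424. 187.]
top 30 tail [430. 247.] eyelet end [428. 188.]
top 60 tail [423. 232.] eyelet end [432. 195.]
top 90 tail [417. 213.] eyelet end [435. 206.]
 grasp px [429. 208.]
 area 944.0 [[392.0, 258.0], [435.0, 216.0], [458.0, 239.0], [416.0, 282.0]]
 area 43.0 [[425.0, 197.0], [429.0, 196.0], [432.0, 214.0], [428.0, 214.0]]
 area 44.0 [[422.0, 188.0], [435.0, 186.0], [436.0, 191.0], [422.0, 193.0]]
wrist 0 tail [324.  26.] eyelet end [325. 371.]
wrist 30 tail [325.  75.] eyelet end [324. 402.]
wrist 60 tail [325. 140.] eyelet end [324. 401.]
wrist 90 tail [325. 210.] eyelet end [323. 352.]
 grasp px [324. 276.]
 area 28667.0 [[259.0, 27.0], [390.0, 27.0], [390.0, 277.0], [259.0, 277.0]]
```

Level at 10 N, from the wrist view (tail edge at row 27). Now try the 3 N grip.

```bash
python3 -m crank '[[[0,0,0,0,-1],[0,0,0,0,-1],[0,0,0,0,-1],[0,0,0,0,-1],[0,0,0,0,-1]]]' 3; python3 m.py | tail -2
```

```text
time: 22.6
ee_pos: [0.517, -0.1933, 0.2471]
eef_rot: [-0.087, 0.996, -0.0, 0.0]
ft_force: [0.0, -0.6, -1.4]
width: 0.045
grip_force: 3.0
 grasp px [324. 276.]
 area 28591.5 [[259.0, 27.0], [390.0, 27.0], [390.0, 277.0], [259.0, 277.0]]
```

It doesn't slip at 3 N. I'll turn it against the press head instead: rest the eyelet end's underside on the head's front top edge (z 258) and lower the grip just in front of it, which pushes the eyelet end up. First, locate that edge.

Run:
```python
from h import *
im=cv2.cvtColor(cv2.imread("pics/w2.png"),cv2.COLOR_BGR2GRAY)
for x in(300,330,355): print(x,im[226:280:2,x].tolist())
c=dict(image=im,vfov=58.08127,cx=r.camera("wrist")["cx"],cy=r.camera("wrist")["cy"],eye=np.array([0.47178268,-0.20001963,0.5738589]),attitude=[0.63719683,0.75855669,0.10480432,0.08710913])
for y in(8.5,9.2,9.9):
    Rz=R.from_euler("z",y,degrees=True);P=np.array([.608,-.1765,0])+Rz.apply([.03,0,0])
    for p in([-.025,.043,.258],[-.025,-.043,.258],[-.025,.043,.172],[-.025,-.043,.172]): print(y,p,proj(c,P+Rz.apply(p)).round(1))
im2=cv2.imread("pics/w2.png")[190:290,260:400];cv2.imwrite("pics/head.png",cv2.resize(im2,None,fx=5,fy=5,interpolation=cv2.INTER_CUBIC))
```

```text
300 [141, 140, 140, 89, 55, 58, 57, 57, 57, 60, 59, 56, 57, 58, 57, 59, 76, 94, 108, 114, 118, 122, 122, 121, 123, 122, 41]
330 [70, 71, 70, 62, 54, 56, 59, 57, 57, 59, 58, 58, 58, 58, 59, 60, 77, 96, 110, 114, 118, 123, 123, 121, 121, 120, 43]
355 [62, 65, 64, 60, 55, 56, 57, 56, 55, 57, 57, 60, 56, 57, 57, 60, 74, 95, 107, 111, 116, 121, 122, 123, 123, 120, 43]
8.5 [-0.025, 0.043, 0.258] [371.4 258.7]
8.5 [-0.025, -0.043, 0.258] [281.1 256.6]
8.5 [-0.025, 0.043, 0.172] [362.7 228.1]
8.5 [-0.025, -0.043, 0.172] [290.  226.4]
9.2 [-0.025, 0.043, 0.258] [371.5 258.2]
9.2 [-0.025, -0.043, 0.258] [281.1 257.1]
9.2 [-0.025, 0.043, 0.172] [362.8 227.7]
9.2 [-0.025, -0.043, 0.172] [290.  226.8]
9.9 [-0.025, 0.043, 0.258] [371.6 257.7]
9.9 [-0.025, -0.043, 0.258] [281.2 257.7]
9.9 [-0.025, 0.043, 0.172] [362.9 227.3]
9.9 [-0.025, -0.043, 0.172] [290.1 227.2]
```

View pics/head.png

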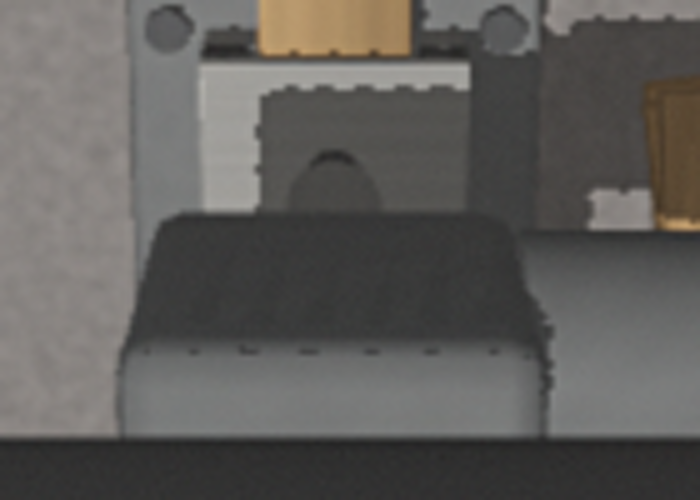

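The head's top front edge is at rows 257–268, rounded to a radius of about 8 mm, and agrees with the predicted x to about 2 mm. I'll move in above it, lower part way, and check the tilt.

```bash
python3 -m crank '[[[0,0,-10,0,-1],[-15,0,-10,0,-1],[-40,0,-10,0,-1],[-62,0,-10,0,-1],[-78,0,-10,0,-1],[-78,0,-10,0,-1],[-78,0,-4,0,-1],[-78,0,2,0,-1],[-78,0,6,0,-1],[-78,0,10,0,-1],[-78,0,14,0,-1],[-78,0,18,0,-1],[-78,0,22,0,-1],[-78,0,25,0,-1],[-78,0,25,0,-1]]]' 3; python3 m.py | grep -A9 -E "grasp|wrist"
```

```text
time: 24.35
ee_pos: [0.5936, -0.1797, 0.2215]
eef_rot: [-0.087, 0.996, 0.0, -0.0]
ft_force: [0.8, 0.1, -0.8]
width: 0.0449
grip_force: 3.0
grasp [ 0.594 -0.18   0.241] 0.04491418727885952 2.99999186495711 [ 0.8  0.1 -0.8]
side 0 tail [234. 206.] eyelet end [264. 240.]
side 30 tail [239. 220.] eyelet end [261. 233.]
side 60 tail [247. 235.] eyelet end [256. 224.]
side 90 tail [257. 249.] eyelet end [251. 217.]
 grasp px [253. 228.]
 area 90.5 [[245.0, 229.0], [262.0, 219.0], [266.0, 225.0], [249.0, 235.0]]
 area 62.0 [[229.0, 239.0], [238.0, 216.0], [246.0, 219.0], [237.0, 242.0]]
top 0 tail [428. 219.] eyelet end [415. 158.]
top 30 tail [421. 216.] eyelet end [418. 158.]
top 60 tail [414. 203.] eyelet end [422. 163.]
top 90 tail [409. 186.] eyelet end [425. 173.]
 grasp px [419. 178.]
 area 319.5 [[410.0, 211.0], [410.0, 187.0], [427.0, 187.0], [427.0, 211.0]]
 area 27.5 [[415.0, 164.0], [418.0, 164.0], [421.0, 178.0], [418.0, 178.0]]
wrist 0 tail [324.  26.] eyelet end [325. 370.]
wrist 30 tail [325.  74.] eyelet end [324. 400.]
wrist 60 tail [325. 140.] eyelet end [324. 400.]
wrist 90 tail [325. 209.] eyelet end [323. 351.]
 grasp px [324. 275.]
 area 15534.5 [[275.0, 105.0], [379.0, 105.0], [379.0, 277.0], [275.0, 277.0]]
```

The tilt is about 45°, as predicted. Lower further.

```bash
python3 -m crank '[[[0,0,4,0,-1],[0,0,8,0,-1],[0,0,12,0,-1],[0,0,15,0,-1],[0,0,18,0,-1],[0,0,21,0,-1],[0,0,24,0,-1],[0,0,25,0,-1],[-2,0,25,0,-1],[-2,0,25,0,-1]]]' 3; python3 m.py | tail -6
```

```text
time: 25.5
ee_pos: [0.5959, -0.1793, 0.197]
eef_rot: [-0.087, 0.996, 0.0, -0.0]
ft_force: [-1.1, -1.0, -0.7]
width: 0.0449
grip_force: 3.0
wrist 0 tail [324.  26.] eyelet end [325. 371.]
wrist 30 tail [325.  75.] eyelet end [324. 402.]
wrist 60 tail [325. 140.] eyelet end [324. 401.]
wrist 90 tail [325. 210.] eyelet end [323. 352.]
 grasp px [324. 276.]
 area 11186.5 [[274.0, 148.0], [381.0, 148.0], [381.0, 277.0], [274.0, 277.0]]
```

```bash
python3 -m crank '[[[0,0,2,0,-1],[-1.5,0,2,0,-1],[-3,0,2,0,-1],[-4,0,2,0,-1],[-4,0,2,0,-1]]]' 3; python3 m.py | tail -1
cat > ang.py <<'E'
from h import *
c=r.camera("wrist");s=r.read_state();tx=R.from_quat(s["eef_rot"]).apply([1,0,0]);g=s["ee_pos"]+[0,0,.019];z=np.array([0,0,1.])
for a in range(55,95,3):
    t=np.radians(a);d=tx*np.cos(t)-z*np.sin(t);n=tx*np.sin(t)+z*np.cos(t)
    print(a,[proj(c,g+.0995*d+k*n)[1].round(1) for k in(.005,-.005)])
E
python3 ang.py
```

```text
time: 26.15
ee_pos: [0.5999, -0.1786, 0.195]
eef_rot: [-0.087, 0.996, 0.0, 0.0]
ft_force: [-0.6, 0.3, -0.9]
width: 0.0451
grip_force: 3.0
 area 10183.5 [[273.0, 159.0], [381.0, 159.0], [381.0, 277.0], [273.0, 277.0]]
55 [np.float64(122.7), np.float64(135.6)]
58 [np.float64(129.4), np.float64(142.4)]
61 [np.float64(136.2), np.float64(149.2)]
64 [np.float64(143.0), np.float64(156.1)]
67 [np.float64(149.8), np.float64(162.9)]
70 [np.float64(156.6), np.float64(169.8)]
73 [np.float64(163.5), np.float64(176.8)]
76 [np.float64(170.4), np.float64(183.7)]
79 [np.float64(177.3), np.float64(190.7)]
82 [np.float64(184.3), np.float64(197.7)]
85 [np.float64(191.3), np.float64(204.8)]
88 [np.float64(198.3), np.float64(211.9)]
91 [np.float64(205.4), np.float64(219.0)]
94 [np.float64(212.4), np.float64(226.1)]
```

The tilt is about 71°. Firm up the grip, back off from the press, and raise to the final height.

```bash
python3 -m crank '[[[0,0,0,0,-1],[0,0,0,0,-1],[0,0,0,0,-1],[5,0,-1,0,-1],[15,0,-5,0,-1],[30,0,-15,0,-1],[45,0,-30,0,-1],[60,0,-45,0,-1],[72,0,-58,0,-1],[78,0,-67,0,-1],[80,0,-70,0,-1],[80,0,-70,0,-1],[80,0,-70,0,-1],[80,0,-70,0,-1],[80,0,-70,0,-1],[80,0,-70,0,-1]]]' 25; python3 m.py | grep -E "grasp|area"
python3 - <<'E'
from h import *
a=np.array(cv2.imread("pics/side0.png"))[:,:,::-1].astype(int);b=r.camera("side")["image"].astype(int)
for n,(x,y) in dict(jar=(208,287),pad=(231,315),blanks=(315,267),mug=(400,188),cup=(424,228),calc=(357,163),grip=(290,161)).items():
    print(n,np.abs(a-b)[y-8:y+8,x-8:x+8].mean().round(1))
print(r.read_state()["joint_vel"].round(4))
E
```

```text
time: 27.95
ee_pos: [0.521, -0.1924, 0.2647]
eef_rot: [-0.087, 0.996, 0.0, -0.0]
ft_force: [-0.6, -0.2, -1.1]
width: 0.0447
grip_force: 25.0
grasp [ 0.521 -0.192  0.284] 0.04470765630738792 24.999972456134856 [-0.6 -0.2 -1.1]
 grasp px [236. 202.]
 area 243.0 [[229.0, 219.0], [231.0, 191.0], [244.0, 192.0], [241.0, 220.0]]
 area 26.5 [[215.0, 198.0], [240.0, 177.0], [244.0, 183.0], [220.0, 204.0]]
 grasp px [431. 205.]
 grasp px [325. 276.]
 area 10132.5 [[273.0, 159.0], [381.0, 159.0], [381.0, 277.0], [273.0, 277.0]]
jar 2.4
pad 2.4
blanks 2.2
mug 2.1
cup 3.6
calc 2.4
grip 2.6
[ 0.0018 -0.0023 -0.0008  0.0008 -0.0019 -0.001  -0.0008]
```

The plate is held still at about 71° with its centre about 0.26 m up. The bystanders and the lever look unchanged from the start.

```bash
python3 -c "
from bench import r
print(r.close_job())"
```

```text
the job is handed in; nothing more can be done
None
```

The job is handed in: I pulled the lever to its lower stop and eased it back to rest, then drew out the plate, which is held still at about 71° with the eyelet end up and its centre about 26 cm above the counter. The tool only turns about its own axis, so I re-gripped the plate near the eyelet end and tilted it against the press head.

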